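# Turn the hinged cutting board over to the left bay

## Task

The hinged cutting board covers the right bay of the blue prep stand: push it up from under its overhanging free edge with the fingertips, swing it right over its spine and press it down so that it lies flat over the left bay, grey face up. Only push, never pinch the board between the fingers; its hinge is stiff, so guide it all the way and do not slam it. Leave the jars, the other things around it and the crate's button catch alone.

Things in the scene. Friction and masses are not known exactly. Their poses are not given: they have to be found in the camera images.
- stand: Blue two-bay open box fixed to the table, 210 mm (its x) by 170 mm (its y) by 68 mm high. Origin: centre of its underside, on the table. Its x axis points level from the right bay to the left bay, its y axis runs along the spine, z up. It stands at varying places and with its x axis up to 0.4 rad either way from the robot's left (+y).
- spine (a point): Middle of the spine, the hinge line of the board, 76 mm above the table, over the centre of the stand; axes as the stand's. The hinge line runs along the stand's y. Steel hinge ears stick out to 97 mm from the middle at both ends of the spine.
- leaf (a joint): Hinge angle of the board in rad: 0 = flat over the right bay (white face up), 1.57 = upright, 3.14 = flat over the left bay (grey face up), with a stop at each end. The board starts at 0 to 0.25. The hinge is stiff (0.3 N m of friction): the board stays at any angle where it is left, and takes about 4 N at its free edge to lift.
- lip (a point): Middle of the board's free edge, 135 mm from the hinge line, at mid thickness. Rigid board, 160 mm along the spine, 12 mm thick (white layer, on top at the start; grey layer 3 mm larger all round), centred on the hinge line, 0.15 to 0.29 kg. At angle 0 this edge overhangs the right wall by 30 mm, underside 70 mm above the table, open below. Axes turn with the board: x from free edge to spine.
- jar_short: Closed clear glass jar with steel cap, 80 mm diameter, 90 mm high; origin under its centre. Stands beside the stand; the three jars trade places.
- jar_mid: Closed clear glass jar with steel cap, 76 mm diameter, 130 mm high; origin under its centre.
- jar_tall: Closed clear glass jar with steel cap, 72 mm diameter, 170 mm high; origin under its centre.
- cutter: Steel ring cutter, 64 mm diameter, 30 mm high, standing in the right bay under the board; origin under its centre.
- spatula: Orange hard silicone spatula, 260 mm long, lying on the table at the right, in front.
- pot_lid: Aluminium pot lid with black knob, 190 mm diameter, 48 mm high, lying on the table on the right; origin under its centre.
- soap: Amber bottle, 64 mm diameter, 190 mm high, at the back left; origin under its centre.
- catch (a joint): White press button catch on top of the green crate at the left (crate 290 by 210 by 152 mm): travel in m, 0 = up, 0.006 = pressed.

How it is judged:
By the outcome, as a careful person would: the job done as asked, in the order asked, and still so for the second after the job is handed in, with the robot touching nothing.
It also fails if it takes over 45 s, if anything falls off the work surface, if the arm or the gripper's body presses on something with over 40 N, if the wrist force passes 120 N, or if a joint passes its speed limit or range.

## Robot

A 6-joint arm with a two-finger parallel gripper is mounted at the origin on the work surface. World frame = base frame: x ahead of the robot, y to its left, z up, the work surface at z = 0. Lengths are in m, angles in rad, forces in N, time in s.
With the tool pointing down it reaches from about 0.275 to 0.75 m from the base axis. Payload 10.2 kg.
Tool frame: the origin (TCP) lies at the very end of the fingers, on their centre line; the grasp point (between the pads) lies manip.grip_point_offset behind it (manip.grip_point_offset is the distance from the TCP to the grasp point, in m); z points along the fingers, y is the direction in which the jaws open and shut (so a half turn about z gives the same grasp; the last joint's range is limited). The gripper opens to 88 mm and grips with 3 to 60 N. Pads are 18 mm wide; open, the fingers measure 123 mm over their backs; the gripper's body (75 mm by 187 mm) begins 45 mm behind the grasp point.
Start: joints at [-1.513, 0.313, 1.498, -0, 1.331, -0.223], TCP at [0.145, -0.504, 0.239] pointing down, gripper open.
Joint ranges: [-2.94, 2.94], [-0.97, 2.17], [0.19, 2.56], [-1.23, 4.37], [0.02, 3.11], [-2.88, 2.88]. Speed limits (rad/s): [2.39, 2.39, 3.01, 3.14, 3.14, 3.14].

## Interface

Orientations are given as a unit quaternion [w, x, y, z].
In Python, from cell import manip, jaws, solver, readout, eyes, hand_in gives the robot as it stands. Calls block until the motion is done:
- manip.reach(position, orientation): joint-space move of the TCP to a pose.
- manip.move_linear(position, speed=0.15, attitude=None): straight line of the TCP; attitude=None keeps the orientation; speed is the mean speed in m/s.
- manip.movej(angles): joint-space move.
- jaws.gripper_to(opening, grip_force=None): opening from 0.0 (shut) to 1.0 (fully open); grip_force is the grip in N (None keeps the last); returns when the fingers have stopped.
- manip.dwell(seconds).
- solver.solve_ik(position, orientation): joint angles nearest the present ones, or None.
- readout.state(): the state.
- eyes.read_camera(name): name is "scene" or "top" or "wrist"; returns a dict with "image" (420x560x3 uint8, red, green, blue), "z_map" (420x560 float32, m along the optical axis (not along the pixel's ray), 0 where there is no reading), "camera_matrix" (3x3 intrinsics, pixels), "cam_to_world" (4x4, takes a point from camera to world coordinates). Camera axes: x right, y down, z forward; pixel columns grow to the right and rows downward; lengths in m; the calibration is good to about 2 mm. A picture is of the moment at which its call begins.
A pose or a line that the arm cannot do raises manip.PlanningError and nothing moves.
- hand_in(): hands the job in, once; it reports no verdict.
The state is a dict: "t": time; "joint_pos": joint angles; "qd": joint speeds; "joint_efforts": joint torques, N m; "tcp_pos": TCP position; "orientation": TCP orientation; "force": force on the tool from outside, world axes, zero at the start; "torque": the same for the moment, N m; "width": opening from 0.0 (shut) to 1.0 (fully open).
Only numpy, scipy, OpenCV 4.12 (cv2) and the standard library are available. Lean on these libraries where they do the work, as an engineer would, in place of code of your own. Each camera call takes 0.05 s, during which the arm holds its last target.

## Working session

There is one attempt and no reset: what is moved stays moved. The work goes in short steps, each a Python script; the robot and the scene stay as the last script left them, time stands still between calls to the robot, and variables do not carry over. Pictures are saved under pics/ and viewed, and the job is handed in when it is done.

```bash
ls; mkdir -p pics; python3 - <<'E'
from cell import manip, jaws, solver, readout, eyes
import cv2,numpy as np
for n in ["scene","top"]:
    d=eyes.read_camera(n); cv2.imwrite(f"pics/{n}0.png",d["image"][:,:,::-1]); np.savez(f"{n}0.npz",**d)
    print(n,d["camera_matrix"].round(1).tolist(),d["cam_to_world"].round(3).tolist())
s=readout.state();print(s, manip.grip_point_offset)
E
```

```text
pics
scene [[407.2, 0.0, 286.3], [0.0, 407.2, 210.1], [0.0, 0.0, 1.0]] [[0.614, 0.637, -0.466, 1.19], [0.79, -0.502, 0.353, -0.386], [-0.009, -0.585, -0.811, 1.157], [0.0, 0.0, 0.0, 1.0]]
top [[524.4, 0.0, 285.8], [0.0, 524.4, 206.7], [0.0, 0.0, 1.0]] [[-0.017, -0.994, 0.108, 0.385], [-1.0, 0.018, 0.007, 0.037], [-0.009, -0.108, -0.994, 1.629], [0.0, 0.0, 0.0, 1.0]]
{'t': 0.1, 'joint_pos': array([-1.51340544e+00,  3.13416019e-01,  1.49832433e+00, -2.61710074e-06,
        1.33101184e+00, -2.23379509e-01]), 'qd': array([-0.00127694,  0.00015963, -0.00355015,  0.00085619,  0.00015316,
        0.00156877]), 'joint_efforts': array([ 2.66767340e-03, -4.02811074e+01, -2.52639395e+01,  6.95268949e-02,
        3.42661247e-02, -6.38190591e-05]), 'tcp_pos': array([ 0.14546105, -0.50422778,  0.2382209 ]), 'orientation': array([-5.77876411e-04,  9.90161961e-01,  1.39924818e-01,  4.67955561e-05]), 'force': array([ 0.25562038,  0.67010366, -0.73773488]), 'torque': array([ 0.03518763, -0.02058323, -0.04404957]), 'width': 0.9993265663840823} 0.0187
```

View pics/scene0.png

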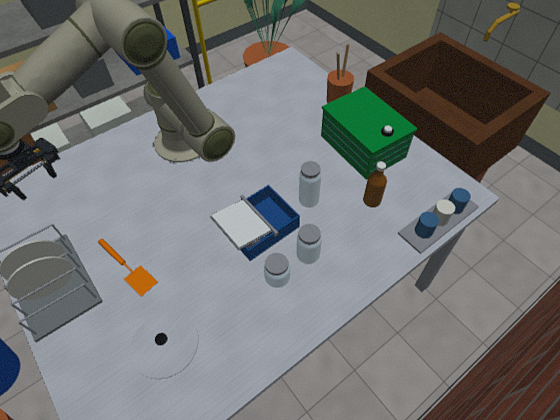

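View pics/top0.png

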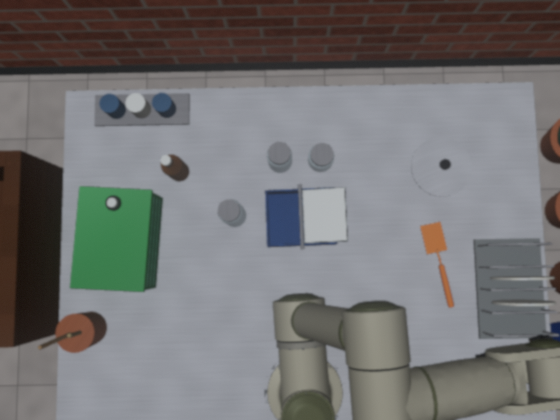

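The scene view shows the stand near (260,222), with two jars behind and one to the left. In the top view the spine is near (302,217), the white board covers x 303-347, and the jars are at (279,153), (321,155) and (230,212). Next I measure them.

```bash
cat > h.py <<'E'
import numpy as np,cv2
def world(d):
    K=d["camera_matrix"];T=d["cam_to_world"];z=d["z_map"]
    v,u=np.mgrid[:z.shape[0],:z.shape[1]]
    P=np.stack([(u-K[0,2])/K[0,0]*z,(v-K[1,2])/K[1,1]*z,z],-1)
    return P@T[:3,:3].T+T[:3,3]
def proj(d,p):
    T=np.linalg.inv(d["cam_to_world"]);q=(T[:3,:3]@p+T[:3,3]);q=d["camera_matrix"]@q;return q[:2]/q[2]
E
python3 - <<'E'
from h import *
for n in ["top","scene"]:
    d=dict(np.load(n+"0.npz"));W=world(d);im=d["image"];hsv=cv2.cvtColor(im,cv2.COLOR_RGB2HSV)
    ok=d["z_map"]>0
    reg=ok&(W[...,0]>.3)&(W[...,0]<.8)&(W[...,1]>-.25)&(W[...,1]<.3)&(W[...,2]<.3)
    print(n,"table z",np.median(W[reg&(W[...,2]<.03)][:,2]))
    blue=reg&(hsv[...,0]>100)&(hsv[...,0]<130)&(hsv[...,1]>150)
    B=W[blue];print("blue",len(B),B.min(0),B.max(0))
    white=reg&(hsv[...,1]<40)&(hsv[...,2]>180)&(W[...,2]>.055)&(W[...,2]<.14)
    m=cv2.morphologyEx(white.astype(np.uint8),cv2.MORPH_OPEN,np.ones((5,5)))
    k,l,st,c=cv2.connectedComponentsWithStats(m)
    for i in range(1,k):
        if st[i,4]<300: continue
        Q=W[l==i]
        mu=Q.mean(0);U,S,V=np.linalg.svd(Q-mu,full_matrices=False)
        print(i,st[i],mu.round(4),"n",V[2].round(4),"res",S[2]/len(Q)**.5)
        r=cv2.minAreaRect(Q[:,:2].astype(np.float32));print(r,cv2.boxPoints(r).round(3).tolist())
    # tall things: cluster z>0.08
    hi=reg&(W[...,2]>.082)
    k,l,st,c=cv2.connectedComponentsWithStats(hi.astype(np.uint8))
    for i in range(1,k):
        if st[i,4]<40: continue
        Q=W[l==i];zt=np.percentile(Q[:,2],95);Q=Q[Q[:,2]>zt-.012]
        print("hi",st[i],zt.round(3),Q.mean(0).round(3),Q.min(0).round(3),Q.max(0).round(3))
E
python3 -c "
import cv2
a=cv2.imread('pics/top0.png')[120:270,190:390];cv2.imwrite('pics/topc.png',cv2.resize(a,None,fx=4,fy=4,interpolation=2))
a=cv2.imread('pics/scene0.png')[140:300,190:350];cv2.imwrite('pics/scec.png',cv2.resize(a,None,fx=3.7,fy=3.7,interpolation=2))"
```

```text
top table z 0.00155770258763821Traceback (most recent call last):
  File "<stdin>", line 8, in <module>
    return umr_minimum(a, axis, None, out, keepdims, initial, where)
ValueError: zero-size array to reduction operation minimum which has no identity
```

View pics/topc.png

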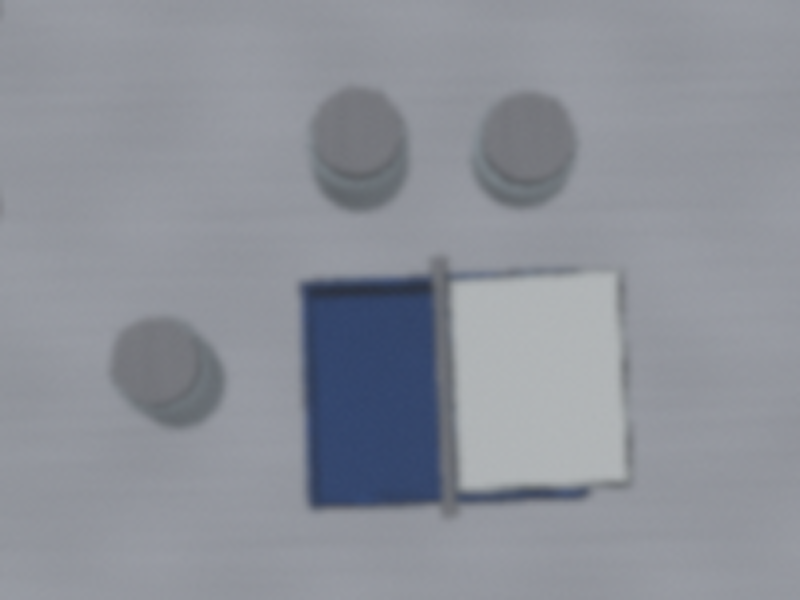

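View pics/scec.png

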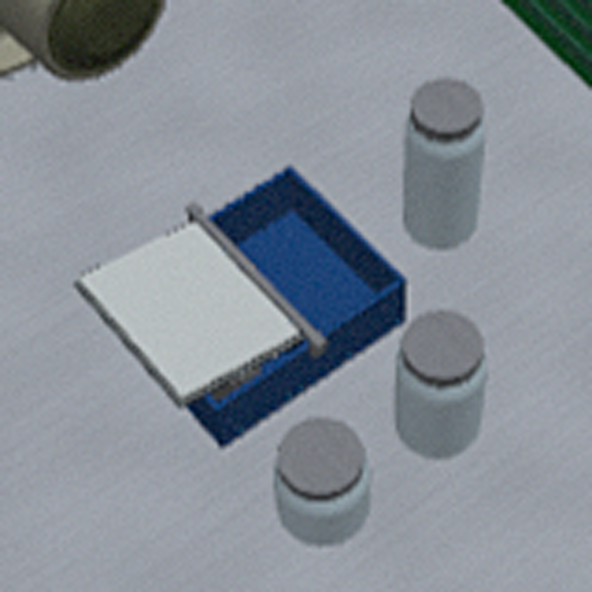

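The crops show the board slightly raised. The tall jar stands to the left, and the mid and short jars are behind. The blue threshold found nothing, so I'll loosen it.

```bash
python3 - <<'E'
from h import *
np.set_printoptions(suppress=True,precision=4)
for n in ["top","scene"]:
    d=dict(np.load(n+"0.npz"));W=world(d);im=d["image"];hsv=cv2.cvtColor(im,cv2.COLOR_RGB2HSV)
    ok=d["z_map"]>0
    reg=ok&(W[...,0]>.3)&(W[...,0]<.9)&(W[...,1]>-.25)&(W[...,1]<.3)&(W[...,2]<.3)
    blue=reg&(hsv[...,0]>100)&(hsv[...,0]<130)&(hsv[...,1]>110)
    B=W[blue&(W[...,2]>.06)];print(n,"blue",len(B),B.min(0),B.max(0))
    white=reg&(hsv[...,1]<25)&(hsv[...,2]>150)&(W[...,2]>.055)&(W[...,2]<.14)
    m=cv2.morphologyEx(white.astype(np.uint8),cv2.MORPH_OPEN,np.ones((5,5)))
    k,l,st,c=cv2.connectedComponentsWithStats(m)
    for i in range(1,k):
        if st[i,4]<300: continue
        Q=W[l==i]
        mu=Q.mean(0);U,S,V=np.linalg.svd(Q-mu,full_matrices=False)
        print("white",st[i],mu,"n",V[2],"res",S[2]/len(Q)**.5)
        r=cv2.minAreaRect(Q[:,:2].astype(np.float32));print(r,cv2.boxPoints(r).round(3).tolist())
    # spine: gray dark pixels z .07-.09
    hi=reg&(W[...,2]>.082)&~white
    k,l,st,c=cv2.connectedComponentsWithStats(hi.astype(np.uint8))
    for i in range(1,k):
        if st[i,4]<40: continue
        Q=W[l==i];zt=np.percentile(Q[:,2],95);Q=Q[Q[:,2]>zt-.012]
        print("hi",st[i],zt.round(3),Q.mean(0),Q.min(0),Q.max(0))
    if n=="top":
        for uv in [(302,217),(325,215),(300,185),(303,247),(230,212)]:print(uv,hsv[uv[1],uv[0]],W[uv[1],uv[0]])
E
```

```text
top blue 34 [0.4404 0.0141 0.062 ] [0.446  0.1003 0.0745]
white [ 303  187   44   55 2154] [ 0.5267 -0.0641  0.0955] n [-0.0037  0.1703  0.9854] res 0.003381601894719057
((0.5284310579299927, -0.0647553950548172), (0.1566789448261261, 0.12310554087162018), 1.4485820531845093) [[0.4490000009536743, -0.004999999888241291], [0.4519999921321869, -0.12800000607967377], [0.6079999804496765, -0.12399999797344208], [0.6050000190734863, -0.0010000000474974513]]
hi [267 142  25  26 530] 0.136 [0.7066 0.0667 0.1312] [0.6737 0.036  0.1239] [0.7383 0.0975 0.1433]
hi [310 143  23  23 426] 0.097 [ 0.7095 -0.0595  0.0917] [ 0.6749 -0.0926  0.0854] [ 0.743  -0.026   0.1007]
hi [217 199  27  26 543] 0.176 [0.5379 0.2092 0.1712] [0.5088 0.1787 0.1638] [0.5685 0.241  0.1784]
hi [299 203   5  21  40] 0.087 [0.5336 0.0057 0.085 ] [ 0.5036 -0.0021  0.082 ] [0.5635 0.0102 0.0925]
hi [313 229  35  14  56] 0.104 [ 0.4574 -0.1136  0.0987] [ 0.4483 -0.1292  0.0923] [ 0.4827 -0.0759  0.1076]
hi [284 293  33   4 103] 0.244 [0.3021 0.0144 0.2396] [ 0.3    -0.0149  0.2325] [0.3056 0.0455 0.2464]
(302, 217) [112  24
[... 514 characters left out ...]
0.44699999690055847, -0.007000000216066837], [0.45100000500679016, -0.12700000405311584], [0.6069999933242798, -0.12200000137090683], [0.6029999852180481, -0.0020000000949949026]]
hi [206 135  24  24 349] 0.237 [0.3029 0.0112 0.2333] [ 0.3001 -0.0295  0.225 ] [0.3079 0.049  0.251 ]
hi [299 161  22  33 596] 0.171 [0.5406 0.2048 0.1687] [0.5086 0.1747 0.1599] [0.5698 0.238  0.1741]
hi [210 216  57  35 185] 0.104 [ 0.5481 -0.122   0.0984] [ 0.4484 -0.1313  0.0921] [ 0.6084 -0.0675  0.1065]
hi [297 224  25  28 559] 0.132 [0.7094 0.0628 0.1287] [0.6754 0.0312 0.12  ] [0.7409 0.0966 0.1343]
hi [265 253  24  22 398] 0.092 [ 0.7107 -0.0635  0.0889] [ 0.6744 -0.097   0.0821] [ 0.7444 -0.0287  0.0957]
```

```bash
cat >> h.py <<'E'
from scipy.spatial.transform import Rotation as R
psi=0.027
XS=np.array([-np.sin(psi),np.cos(psi),0]);YS=np.array([-np.cos(psi),-np.sin(psi),0]);Z=np.array([0,0,1.])
H=np.array([0.527,0.003,0.076])
def quat(phi,flip=1,yaw=0):
    a=np.cos(phi)*XS-np.sin(phi)*Z
    y=flip*YS; x=np.cross(y,a)
    M=R.from_euler('z',yaw)*R.from_matrix(np.stack([x,y,a],1))
    q=M.as_quat();return np.r_[q[3],q[:3]]
def pose(th,phi,r,c=0.,flip=1,off=0.):
    e=-np.cos(th)*XS+np.sin(th)*Z; g=-np.sin(th)*XS-np.cos(th)*Z
    b=th-phi
    return H+e*r+g*(0.006+0.009*abs(np.cos(b))+c)+YS*off, quat(phi,flip)
E
python3 - <<'E'
from h import *
from cell import solver,readout
np.set_printoptions(suppress=True,precision=3)
for flip in (1,-1):
  for th in np.arange(0.15,3.15,.3):
    for k in (0,1):
      phi=[th/2, min(th*.5,1.05)][k] if th>0 else 0
      p,q=pose(th,phi,.118,flip=flip)
      if k==0 or th>2.1: print(flip,round(th,2),round(phi,2),p,solver.solve_ik(p,q))
d=dict(np.load("top0.npz"));W=world(d)
hsv=cv2.cvtColor(d["image"],cv2.COLOR_RGB2HSV)
print("lid",W[165,438],W[165,415],W[165,462],W[190,438],"spat",W[237,433],W[225,433],W[303,448])
E
```

```text
1 0.15 0.08 [ 0.53  -0.116  0.079] [-0.775  1.079  1.286  0.888  2.036  2.147]
1 0.45 0.22 [ 0.53  -0.11   0.114] [-0.762  0.944  1.34   0.836  1.958  2.184]
1 0.75 0.37 [ 0.53  -0.093  0.146] [-0.73   0.811  1.395  0.787  1.873  2.231]
1 1.05 0.52 [ 0.529 -0.068  0.171] [-0.679  0.686  1.448  0.738  1.779  2.289]
1 1.35 0.67 [ 0.528 -0.036  0.188] [-0.607  0.577  1.498  0.684  1.675  2.359]
1 1.65 0.82 [0.527 0.    0.195] [-0.516  0.49   1.542  0.62   1.558  2.445]
1 1.95 0.97 [0.526 0.036 0.19 ] [-0.409  0.433  1.579  0.54   1.431  2.546]
1 2.25 1.12 [0.525 0.069 0.174] [-0.292  0.409  1.607  0.439  1.301  2.666]
1 2.25 1.05 [0.525 0.07  0.174] [-0.321  0.423  1.611  0.502  1.332  2.616]
1 2.55 1.27 [0.524 0.096 0.149] [-0.177  0.418  1.627  0.314  1.176  2.804]
1 2.55 1.05 [0.524 0.097 0.147] [-0.271  0.452  1.646  0.524  1.255  2.624]
1 2.85 1.42 [0.524 0.114 0.117] None
1 2.85 1.05 [0.524 0.114 0.118] [-0.241  0.492  1.675  0.545  1.183  2.61 ]
-1 0.15 0.08 [ 0.53  -0.116  0.079] [-0.775  1.079  1.286  0.888  2.036 -0.995]
-1 0.45 0.22 [ 0.53  -0.11   0.114] [-0.762  0.944  1.34
[... 349 characters left out ...]
0.97 [0.526 0.036 0.19 ] [-0.409  0.433  1.579  0.54   1.431 -0.595]
-1 2.25 1.12 [0.525 0.069 0.174] [-0.292  0.409  1.607  0.439  1.301 -0.475]
-1 2.25 1.05 [0.525 0.07  0.174] [-0.321  0.423  1.611  0.502  1.332 -0.526]
-1 2.55 1.27 [0.524 0.096 0.149] [-0.177  0.418  1.627  0.314  1.176 -0.338]
-1 2.55 1.05 [0.524 0.097 0.147] [-0.271  0.452  1.646  0.524  1.255 -0.518]
-1 2.85 1.42 [0.524 0.114 0.117] [-0.074  0.457  1.64   0.166  1.066 -0.183]
-1 2.85 1.05 [0.524 0.114 0.118] [-0.241  0.492  1.675  0.545  1.183 -0.531]
lid [ 0.683 -0.427  0.016] [ 0.686 -0.358  0.005] [ 0.681 -0.5    0.019] [ 0.605 -0.424  0.012] spat [ 0.46  -0.404  0.005] [ 0.497 -0.406  0.003] [ 0.259 -0.437  0.016]
```

```bash
python3 - <<'E'
from h import *
from cell import manip,jaws,solver,readout,eyes
np.set_printoptions(suppress=True,precision=3)
jaws.gripper_to(0.0,10)
p,_=pose(.15,.08,.118,flip=-1)
a=p.copy(); a[1]-=.09; a[2]=.24
manip.reach(a,quat(.35,-1))
b=p.copy(); b[1]-=.06; b[2]=.068
manip.move_linear(b,0.12,quat(.06,-1))
s=readout.state();print(s['t'],s['tcp_pos'],b,s['force'],s['width'])
for n in ["scene","top","wrist"]:
    d=eyes.read_camera(n); np.savez(f"{n}1.npz",**d); cv2.imwrite(f"pics/{n}1.png",d["image"][:,:,::-1])
E
python3 -c "
import cv2
a=cv2.imread('pics/scene1.png')[120:330,110:390];cv2.imwrite('pics/s1c.png',cv2.resize(a,None,fx=2.8,fy=2.8,interpolation=2))
a=cv2.imread('pics/top1.png')[110:320,220:500];cv2.imwrite('pics/t1c.png',cv2.resize(a,None,fx=2.8,fy=2.8,interpolation=2))"
```

```text
4.75 [ 0.53  -0.176  0.069] [ 0.53  -0.176  0.068] [-0.621 -1.057  0.093] 0.0010427051033043277
```

View pics/s1c.png

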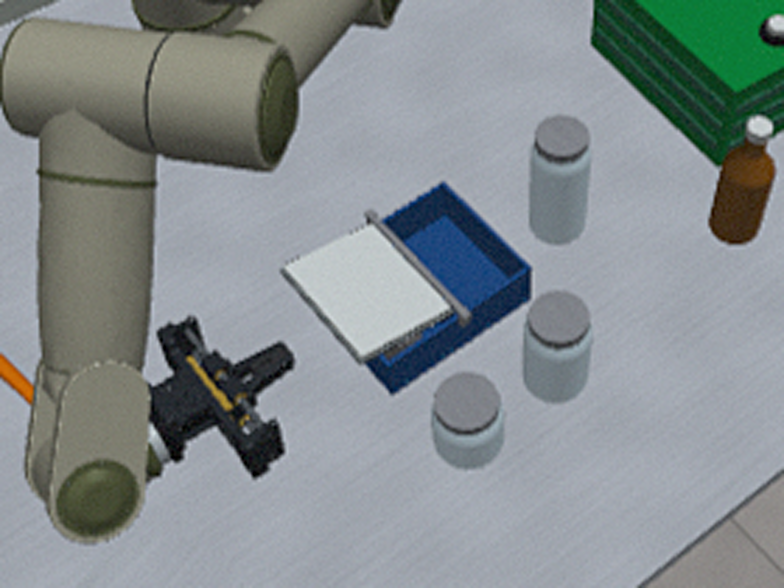

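View pics/t1c.png

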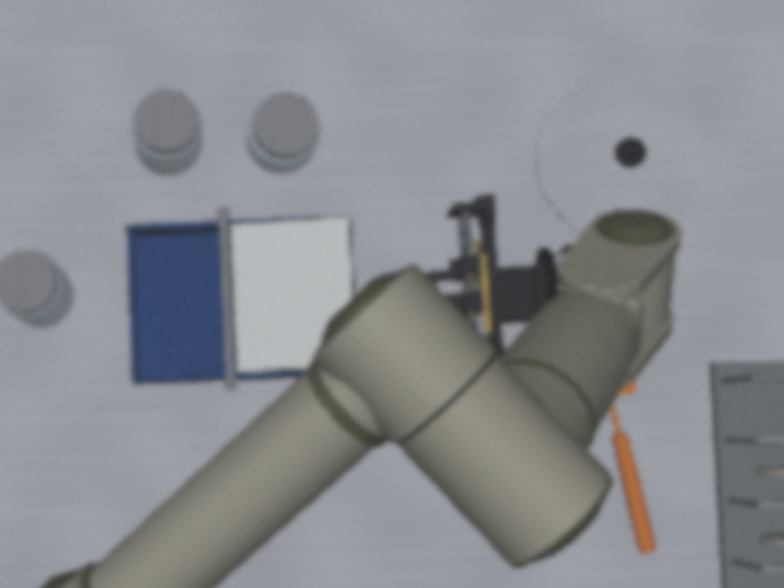

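View pics/wrist1.png

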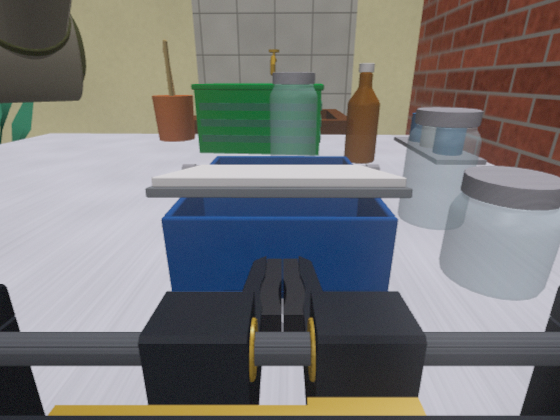

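The top and scene views show the closed fingertips to the right of the board with nothing touched. In the wrist view the tips are at (283,290), below the raised lip at row 190 and centred on it. Now I insert and start lifting.

```bash
python3 - <<'E'
from h import *
from cell import manip,jaws,solver,readout,eyes
np.set_printoptions(suppress=True,precision=3)
p,_=pose(.15,.08,.118,flip=-1)
b=p.copy(); b[2]=.068
manip.move_linear(b,0.06,quat(.06,-1))
s=readout.state();print(s['t'],s['tcp_pos'],s['force'])
for th in (.15,.25,.4,.55,.7):
    p,q=pose(th,th/2,.118,flip=-1)
    manip.move_linear(p,0.06,q)
    s=readout.state();print(round(s['t'],2),th,s['tcp_pos']-p,s['force'],s['torque'])
for n in ["scene","wrist"]:
    d=eyes.read_camera(n); np.savez(f"{n}2.npz",**d); cv2.imwrite(f"pics/{n}2.png",d["image"][:,:,::-1])
E
python3 -c "
import cv2
a=cv2.imread('pics/scene2.png')[120:330,110:390];cv2.imwrite('pics/s2c.png',cv2.resize(a,None,fx=2.8,fy=2.8,interpolation=2))"
```

```text
6.05 [ 0.53  -0.116  0.068] [ 0.059  0.222 -0.694]
6.38 0.15 [ 0.    -0.     0.001] [-0.64   0.371 -0.664] [-0.434 -0.073 -0.031]
6.73 0.25 [0. 0. 0.] [-0.119  0.13  -0.281] [-0.445 -0.077 -0.012]
7.18 0.4 [-0.  0.  0.] [-0.756 -1.057 -0.075] [-0.402 -0.105 -0.074]
7.63 0.55 [-0.  0.  0.] [-0.334  0.738 -0.021] [-0.45  -0.073 -0.03 ]
8.08 0.7 [-0.  0.  0.] [ 0.084 -0.526  0.499] [-0.411 -0.043 -0.009]
```

View pics/s2c.png

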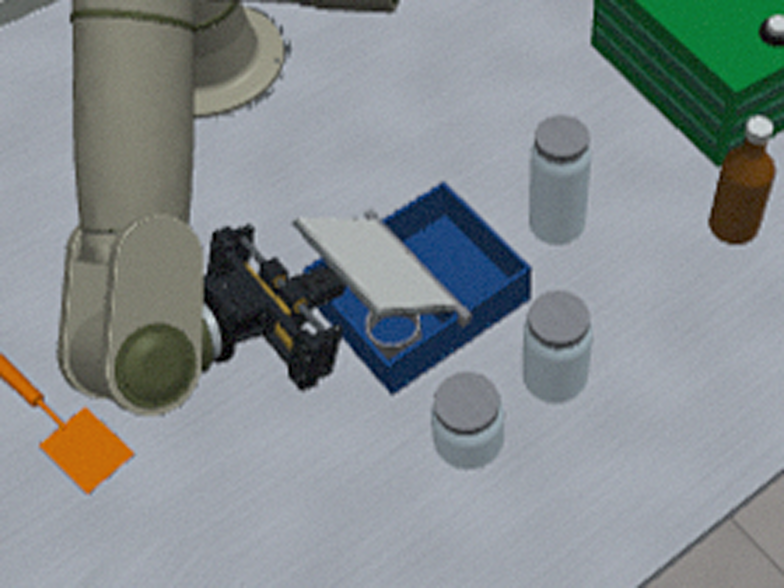

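View pics/wrist2.png

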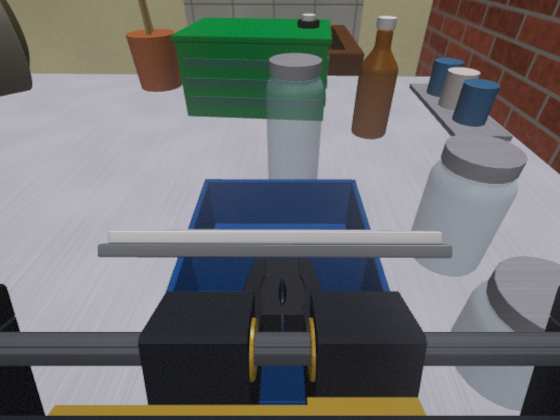

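The board is riding up on the tips; its angle is about 0.7, and the ring cutter is undisturbed. I continue over the top to just short of flat.

```bash
python3 - <<'E'
from h import *
from cell import manip,jaws,solver,readout,eyes
np.set_printoptions(suppress=True,precision=3)
for th in np.arange(.9,2.95,.2):
    p,q=pose(th,min(th/2,1.05),.118,flip=-1)
    manip.move_linear(p,0.07,q)
    s=readout.state();print(round(s['t'],2),round(th,2),s['tcp_pos']-p,s['force'])
    if abs(th-1.9)<.05:
        d=eyes.read_camera("scene");cv2.imwrite("pics/mid.png",d["image"][:,:,::-1])
for n in ["scene","wrist"]:
    d=eyes.read_camera(n); np.savez(f"{n}3.npz",**d); cv2.imwrite(f"pics/{n}3.png",d["image"][:,:,::-1])
E
python3 -c "
import cv2
A=[cv2.resize(cv2.imread(f'pics/{n}.png')[120:330,150:350],None,fx=2,fy=2,interpolation=2) for n in ('mid','scene3')]
cv2.imwrite('pics/s3c.png',cv2.hconcat(A))"
```

```text
8.68 0.9 [-0.  0.  0.] [-0.218  0.208 -0.626]
9.17 1.1 [-0.  0. -0.] [0.011 0.436 0.264]
9.67 1.3 [-0.  0.  0.] [-0.094 -0.168 -0.818]
10.17 1.5 [-0.  0. -0.] [-0.099 -0.584 -0.125]
10.67 1.7 [-0.  0. -0.] [-1.321  1.051 -0.957]
11.17 1.9 [-0. -0. -0.] [-0.085 -0.733 -0.232]
11.72 2.1 [-0.  0.  0.] [-0.003 -0.009  0.104]
12.22 2.3 [-0.  0. -0.] [ 0.869 -0.722  0.307]
12.73 2.5 [-0.  0. -0.] [-0.369 -0.84  -0.551]
13.22 2.7 [-0.  0. -0.] [-0.732 -0.072  0.189]
13.68 2.9 [-0.  0. -0.] [ 0.272 -0.468  0.91 ]
```

View pics/s3c.png

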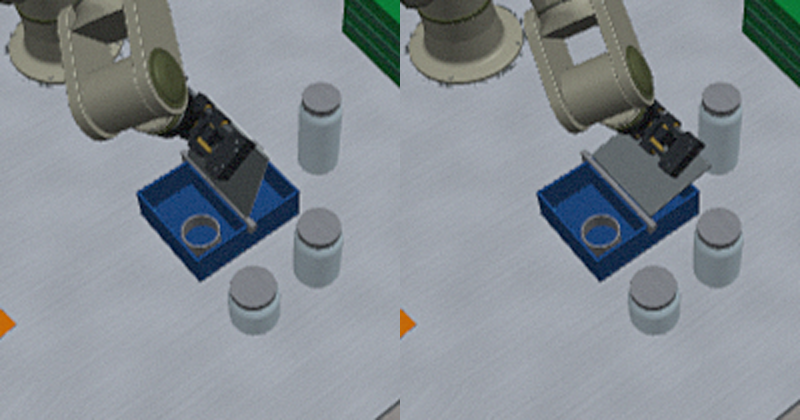

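View pics/wrist3.png

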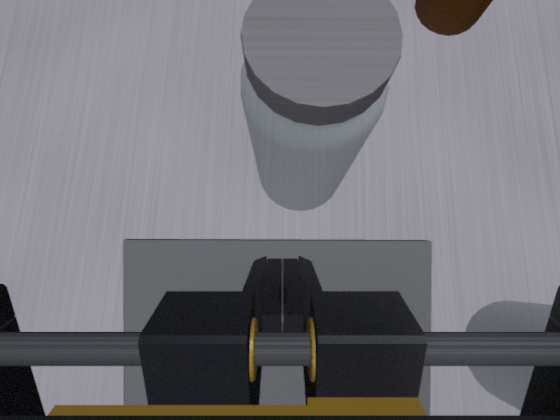

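The mid and latest pictures show the board past the spine with its grey face up. The tips are on it near the free edge (wrist view, lip at row 240), short of the tall jar. Now I press it down gently with a force check.

```bash
python3 - <<'E'
from h import *
from cell import manip,jaws,solver,readout,eyes
np.set_printoptions(suppress=True,precision=3)
for th in (3.02,3.1):
    p,q=pose(th,1.05,.118,flip=-1); manip.move_linear(p,0.04,q)
    s=readout.state();print(round(s['t'],2),th,s['tcp_pos'],s['force'])
p,q=pose(np.pi,1.05,.118,flip=-1)
for dz in np.arange(.001,-.013,-.001):
    manip.move_linear(p+[0,0,dz],0.02,q)
    manip.dwell(.1)
    f=np.mean([readout.state()['force'] for _ in range(1)],0);s=readout.state();print(round(s['t'],2),round(dz,3),s['tcp_pos'],f)
    if f[2]>12: break
E
```

```text
14.27 3.02 [0.524 0.119 0.1  ] [ 0.417 -0.101 -0.522]
14.63 3.1 [0.524 0.12  0.091] [-0.78  -0.838 -0.109]
15.07 0.001 [0.524 0.121 0.087] [-0.159 -0.745  0.069]
15.42 0.0 [0.524 0.121 0.087] [-1.687 -0.345  4.04 ]
15.77 -0.001 [0.524 0.121 0.086] [-2.661 -2.283 11.192]
16.12 -0.002 [0.524 0.121 0.086] [-6.094 -3.563 18.106]
```

The stop is reached with a clear rise to about 18 N. I back off and check.

```bash
python3 - <<'E'
from h import *
from cell import manip,jaws,solver,readout,eyes
np.set_printoptions(suppress=True,precision=4)
p=readout.state()['tcp_pos']
manip.move_linear(p+[0,0,.1],0.1)
manip.move_linear(p+[-.08,-.2,.2],0.2)
manip.reach([0.145,-0.504,0.3],[0,.9902,.1399,0])
s=readout.state();print(s['t'],s['tcp_pos'],s['force'])
for n in ["scene","top"]:
    d=eyes.read_camera(n); np.savez(f"{n}4.npz",**d); cv2.imwrite(f"pics/{n}4.png",d["image"][:,:,::-1])
    W=world(d); e=-.075*XS
    for lab,(lo,hi) in {"right":(-.1,-.02),"board":(.02,.13)}.items():
        D=W-H; a=D@XS;b=D@YS
        m=(d["z_map"]>0)&(a>lo)&(a<hi)&(abs(b)<.075)&(W[...,2]>.06)&(W[...,2]<.2)
        Q=W[m]
        if len(Q)<50: print(n,lab,len(Q));continue
        mu=Q.mean(0);V=np.linalg.svd(Q-mu,full_matrices=False)[2][2];V*=np.sign(V[2])
        print(n,lab,len(Q),mu,"slope along xs",-(V@XS)/V[2])
    hi_=(d["z_map"]>0)&(W[...,0]>.45)&(W[...,0]<.8)&(W[...,1]>-.25)&(W[...,1]<.3)&(W[...,2]>.095)&(W[...,2]<.3)
    k,l,st,c=cv2.connectedComponentsWithStats(hi_.astype(np.uint8))
    for i in range(1,k):
        if st[i,4]>40:
            Q=W[l==i];zt=np.percentile(Q[:,2],95);Q=Q[Q[:,2]>zt-.012];print("hi",zt.round(3),Q.mean(0))
A=[cv2.resize(cv2.imread(f'pics/{n}.png')[120:330,150:350],None,fx=2,fy=2,interpolation=2) for n in ('scene4','top4')]
cv2.imwrite('pics/s4c.png',cv2.hconcat(A))
E
```

```text
20.475 [ 0.1457 -0.5037  0.3   ] [0.5287 0.3107 0.2385]
scene right 17
scene board 1199 [0.5268 0.0772 0.0812] slope along xs 0.0013158778014937846
hi 0.172 [0.5412 0.2048 0.1687]
hi 0.132 [0.7094 0.0628 0.1289]
top right 77 [ 0.5286 -0.0949  0.0683] slope along xs -8.015978395843923
top board 1873 [0.5246 0.0781 0.0834] slope along xs 0.0002274611431806795
hi 0.137 [0.7067 0.0665 0.1318]
hi 0.176 [0.5381 0.2091 0.1715]
```

View pics/s4c.png

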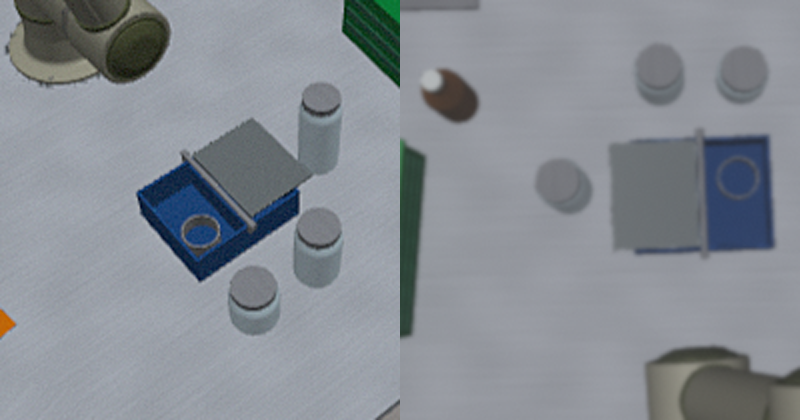

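View pics/scene4.png

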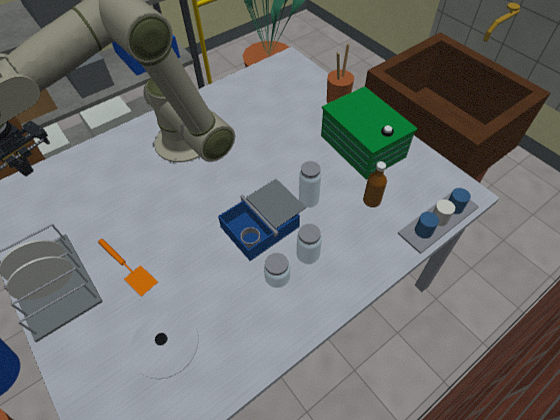

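The board lies flat (slope about 0.001 rad, top at 82 mm) with its grey face up over the left bay. The jars, cutter, lid (161,339), spatula (140,280) and catch (388,130) are where they started.

```bash
python3 -c "
from cell import hand_in,readout
print(readout.state()['t']);hand_in()"
```

```text
20.575
the job is handed in; nothing more can be done
```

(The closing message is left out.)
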